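Set out the nested beakers by height beside the stirrer

TASK

Set the four white beakers out on the row of cork mats in order of height, one upright in the middle of each mat, with the shortest on the mat next to the magnetic stirrer and the tallest at the far end of the row. The tallest starts nested inside the shortest: lift it out, so that no beaker is left inside another. Do not knock any beaker over, and leave the brown bottle where it stands.

Things in the scene. Friction and masses are not known exactly. Their poses are not given: they have to be found in the camera images.
- beaker_a_mid (a point): The centre (on the axis, half-way up) of the beaker 62 mm tall: an open, straight-walled white plastic beaker, outside diameter 66 mm, height 62 mm, wall 3 mm, floor 4 mm, about 60 g; the shortest and widest of the four. At the start the 122 mm beaker stands loosely inside it; z points up to its mouth. It has fine blue graduation ticks on one side.
- beaker_b_mid (a point): The centre (on the axis, half-way up) of the beaker 82 mm tall: an open, straight-walled white plastic beaker, outside diameter 46 mm, height 82 mm, wall 3 mm, floor 4 mm, about 50 g; second shortest and the narrowest; z points up to its mouth. It has fine blue graduation ticks on one side.
- beaker_c_mid (a point): The centre (on the axis, half-way up) of the beaker 102 mm tall: an open, straight-walled white plastic beaker, outside diameter 60 mm, height 102 mm, wall 3 mm, floor 4 mm, about 70 g; second tallest; z points up to its mouth. It has fine blue graduation ticks on one side.
- beaker_d_mid (a point): The centre (on the axis, half-way up) of the beaker 122 mm tall: an open, straight-walled white plastic beaker, outside diameter 52 mm, height 122 mm, wall 3 mm, floor 4 mm, about 60 g; the tallest. At the start it stands nested in the 62 mm beaker (bore 60 mm, so 4 mm play all round), its foot 4 mm above the bench, its rim 64 mm above the other's rim; z points up to its mouth. It has fine blue graduation ticks on one side.
- mat_1: Mat 1 of four equal square cork mats in one straight row, 86 x 86 mm, 5 mm thick, 105 mm apart centre to centre, fixed on a white board 6 mm thick; they are numbered along the row from the robot's right (-y) to its left. Origin at the centre of its underside, so its top is 5 mm above the origin (11 mm above the bench); y points along the row towards mat 4.
- mat_2: Mat 2 of four equal square cork mats in one straight row, 86 x 86 mm, 5 mm thick, 105 mm apart centre to centre, fixed on a white board 6 mm thick; they are numbered along the row from the robot's right (-y) to its left. Origin at the centre of its underside, so its top is 5 mm above the origin (11 mm above the bench); y points along the row towards mat 4.
- mat_3: Mat 3 of four equal square cork mats in one straight row, 86 x 86 mm, 5 mm thick, 105 mm apart centre to centre, fixed on a white board 6 mm thick; they are numbered along the row from the robot's right (-y) to its left. Origin at the centre of its underside, so its top is 5 mm above the origin (11 mm above the bench); y points along the row towards mat 4.
- mat_4: Mat 4 of four equal square cork mats in one straight row, 86 x 86 mm, 5 mm thick, 105 mm apart centre to centre, fixed on a white board 6 mm thick; they are numbered along the row from the robot's right (-y) to its left. Origin at the centre of its underside, so its top is 5 mm above the origin (11 mm above the bench); y points along the row towards mat 4.
- stirrer: Magnetic stirrer: a fixed white box 120 x 120 mm, 58 mm high with its round metal plate, just beyond one end of the row of mats (either end). Origin at the centre of its underside.
- bottle: Brown glass reagent bottle with a blue cap, 68 mm in diameter, 140 mm tall, loose and standing upright beyond the other end of the row. Origin at the centre of its underside. Not to be disturbed.
Things that resemble listed ones, but are neither listed nor needed, are in the scene too. Leave any black look-alike of the part that bears beaker_c_mid alone. What is shaped like the part that bears beaker_a_mid but turquoise is not meant.

How it is judged:
By the outcome, as a careful person would: the job done as asked, in the order asked, and still so for the second after the job is handed in, with the robot touching nothing.
It also fails if it takes over 99 s, if anything falls off the work surface, if the arm or the gripper's body presses on something with over 40 N, if the wrist force passes 120 N, or if a joint passes its speed limit or range.

ROBOT

A 6-joint arm with a two-finger parallel gripper is mounted at the origin on the work surface. World frame = base frame: x ahead of the robot, y to its left, z up, the work surface at z = 0. Lengths are in m, angles in rad, forces in N, time in s.
With the tool pointing down it reaches from about 0.275 to 0.75 m from the base axis. Payload 10.2 kg.
Tool frame: the origin (TCP) lies between the finger pads; the fingertips stand 22 mm ahead of it and the grasp point (between the pads) lies 3 mm ahead of it (env.tip_reach is the distance from the TCP to the fingertips, in m); z points along the fingers, y is the line along which they close (so a half turn about z gives the same grasp; the last joint's range is limited). The gripper opens to 88 mm and grips with 3 to 60 N. Pads are 18 mm wide; open, the fingers measure 123 mm over their backs; the gripper's body (75 mm by 187 mm) begins 45 mm behind the grasp point.
Start: joints at [0.979, 0.313, 1.498, -0, 1.331, -0.223], TCP at [0.189, 0.49, 0.261] pointing down, gripper open.
Joint ranges: [-2.94, 2.94], [-0.97, 2.17], [0.19, 2.56], [-1.23, 4.37], [0.02, 3.11], [-2.88, 2.88]. Speed limits (rad/s): [2.39, 2.39, 3.01, 3.14, 3.14, 3.14].

INTERFACE

Orientations are given as a unit quaternion [w, x, y, z].
In Python, from bench import state, viewer, env gives the robot as it stands.
- The arm moves only by the shell command python3 -m handwheel 'ROWS' [OPENING]. ROWS is JSON, a list of rows, each a list of 2 entries, a list of its own where there are three numbers: the shift along the tool's x, y, z in cm, then the turn, a rotation vector about the tool's x, y, z in rad. A call has 1 to 20 rows; each row is the pose to reach, as a shift and turn from the pose commanded when the call began, along the tool's axes at that moment; what a row does not reach only later rows make up. A row lasts 1/12 s, in which the tool goes at most 41.7 mm and 7.16 degrees, less where a joint would pass 70% of its speed; a pose out of reach is approached as far as the arm can. A call with a gripper value outside its range is refused whole. OPENING is the opening in per cent of the stroke, from 0 (shut) to 100 (fully open), set as the call begins (- or left out, the last holds). The fingers move at their own pace and stop on an object; the grip force is fixed at half the most. Time passes only in rows, so rows that repeat a pose let the fingers close. It gives the time, the measured TCP pose, the force, the opening and the grip force at its end, in the units of the state.
- state(): the state, without advancing time (a new reading comes with each control period).
- viewer.snapshot(name): name is "scene" or "side" or "wrist"; returns a dict with "image" (400x640x3 uint8, red, green, blue), "depth" (400x640 float32, m along the optical axis (not along the pixel's ray), 0 where there is no reading), "mtx" (3x3 intrinsics, pixels), "R" (3x3) and "t" (3): a world point X has camera coordinates R X + t. Camera axes: x right, y down, z forward; pixel columns grow to the right and rows downward; lengths in m; the calibration is good to about 2 mm. A picture is of the moment at which its call begins.
- env.finish_job(): hands the job in; it is judged then, once.
The state is a dict: "time": time; "joint_positions": joint angles; "joint_vel": joint speeds; "joint_efforts": joint torques, N m; "eef_pos": TCP position; "orientation": TCP orientation; "contact_force": force on the tool from outside, world axes, zero at the start; "torque": the same for the moment, N m; "grip_width": finger opening in m; "grasp_force": force on a finger pad.
Only numpy, scipy, OpenCV 4.12 (cv2) and the standard library are available. Lean on these libraries where they do the work, as an engineer would, in place of code of your own. Each camera call takes 0.05 s, during which the arm holds its last target. There are 200 camera calls.

## Working session

There is one attempt and no reset: what is moved stays moved. The work goes in short steps, Python scripts to look and compute and a shell command to move; the robot and the scene stay as the last step left them, time stands still between calls to the robot, and variables do not carry over. Pictures are saved under pics/ and viewed, at most 14 in all, crops included, and the job is handed in when it is done.

```bash
ls; mkdir -p pics; python3 - <<'E'
from bench import state, viewer, env
import cv2, numpy as np
s=state();print(s)
for n in ("scene","side"):
    d=viewer.snapshot(n);cv2.imwrite(f"pics/{n}0.png",d["image"][:,:,::-1]);np.savez(f"{n}0.npz",**d)
    print(n,d["mtx"].tolist(),d["R"].round(3).tolist(),d["t"], -d["R"].T@d["t"])
E
```

```text
pics
{'time': 0.0, 'joint_positions': array([ 9.78628869e-01,  3.13400834e-01,  1.49842394e+00, -6.23082372e-06,
        1.33098759e+00, -2.23411675e-01]), 'joint_vel': array([-0.00147211, -0.0013713 ,  0.00117946,  0.00054151,  0.0002327 ,
        0.00106514]), 'joint_efforts': array([ 4.89740851e-04, -4.02217627e+01, -2.52265477e+01,  6.94369711e-02,
        3.53773206e-02, -1.04024357e-04]), 'eef_pos': array([0.1891339 , 0.48951712, 0.26019115]), 'orientation': array([-2.39080669e-04,  1.83334241e-01,  9.83050448e-01, -5.61049868e-04]), 'contact_force': array([ 0.37112232, -0.82138885, -0.17799963]), 'torque': array([ 0.02343417, -0.01433214, -0.00680035]), 'grasp_force': 0.0, 'grip_width': 0.08807020263021235}
scene [[443.33849857836935, 0.0, 315.9220378809524], [0.0, 443.33849857836935, 194.04294511049685], [0.0, 0.0, 1.0]] [[-0.584, 0.811, -0.019], [0.559, 0.385, -0.734], [-0.588, -0.44, -0.678]] [ 0.28788095 -0.24630533  1.3666918 ] [1.11005266 0.46241909 0.75189088]
side [[506.61986267971923, 0.0, 314.4595984164138], [0.0, 506.61986267971923, 197.78632142050765], [0.0, 0.0, 1.0]] [[0.895, -0.447, -0.012], [-0.292, -0.564, -0.772], [0.338, 0.694, -0.636]] [-0.44522622  0.22845959  1.34936172] [ 0.00876828 -1.00649961  1.02862962]
```

View pics/scene0.png

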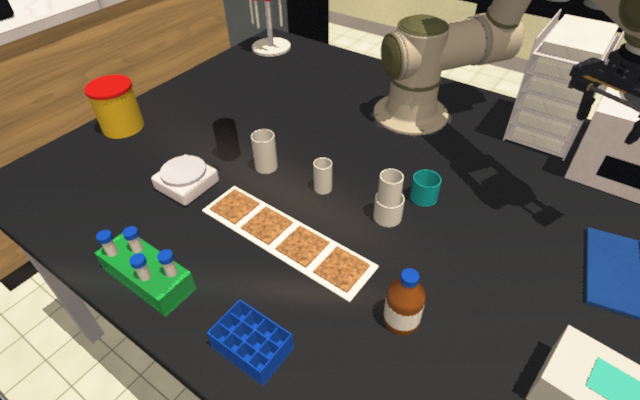

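View pics/side0.png

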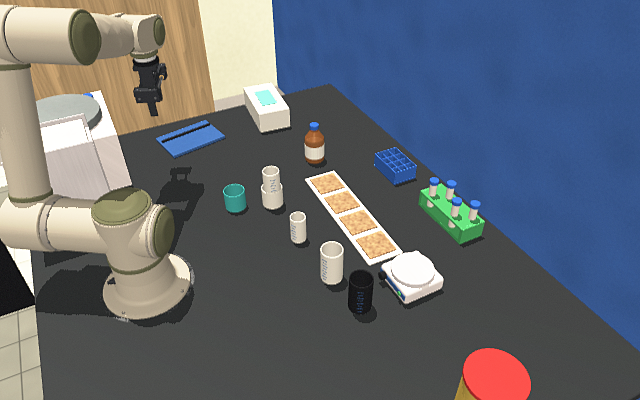

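The scene view shows the stirrer at (185,178) beside mat 1, with the mats running from (235,207) to (341,268) and the bottle at (404,300). Beaker C is at (264,150), B at (322,175), and D nested in A at (390,200). The black decoy is at (227,139) and the turquoise one at (425,188). The side view agrees, so the targets are A→mat 1, B→mat 2, C→mat 3 and D→mat 4.

```bash
cat > h.py <<'E'
import numpy as np, cv2
from scipy.optimize import least_squares
def ray(d,uv,z):
    R,t,K=d["R"],d["t"],d["mtx"]; c=-R.T@t
    v=R.T@np.linalg.inv(K)@np.array([uv[0],uv[1],1.]); return (c+v*(z-c[2])/v[2])[:2]
def cloud(d):
    D=d["depth"]; v,u=np.mgrid[:D.shape[0],:D.shape[1]]
    p=np.stack([u*D,v*D,D],-1)@np.linalg.inv(d["mtx"]).T
    return (p-d["t"])@d["R"]
def hsv(d): return cv2.cvtColor(d["image"],cv2.COLOR_RGB2HSV)
def mats(d):
    H=hsv(d); m=cv2.inRange(H,(5,60,90),(20,200,255))
    m=cv2.morphologyEx(m,cv2.MORPH_CLOSE,np.ones((5,5)))
    P=cloud(d); m[(P[...,2]<-.01)|(P[...,2]>.03)|(P[...,0]>.8)]=0
    out=[]
    for c in cv2.findContours(m,cv2.RETR_EXTERNAL,cv2.CHAIN_APPROX_NONE)[0]:
        if cv2.contourArea(c)<300: continue
        w=np.array([ray(d,q,.011) for q in c[:,0].astype(float)]).astype(np.float32)
        r=cv2.minAreaRect(w*1000); out.append((np.array(r[0])/1000,r[1],r[2]))
    return out
def beaker(d,box,r,zlo,zhi):
    """circle of known outside radius through the outer wall facing the camera"""
    x0,y0,x1,y1=box; P=cloud(d)[y0:y1,x0:x1]; H=hsv(d)[y0:y1,x0:x1]
    k=(H[...,1]<90)&(H[...,2]>100)&(P[...,2]>zlo)&(P[...,2]<zhi); p=P[k][:,:2]
    cam=(-d["R"].T@d["t"])[:2]; c0=np.median(p,0); u=(c0-cam)/np.linalg.norm(c0-cam)
    f=least_squares(lambda c:np.linalg.norm(p-c,axis=1)-r,c0+u*r*.7,loss='soft_l1',f_scale=.001)
    return f.x,len(p),np.abs(f.fun).mean()
E
python3 - <<'E'
from h import *
B={"scene":{"C":(245,125,282,178),"B":(308,153,338,198),"D":(374,165,407,232)},
"side":{"C":(315,237,348,288),"B":(286,207,310,246),"D":(255,162,288,212)}}
for n in B:
    d=dict(np.load(n+"0.npz")); print(n)
    for m in mats(d): print(m)
    for k,r,a,b in(("C",.03,.02,.09),("B",.023,.02,.07),("D",.026,.075,.115),("A",.033,.015,.055)):
        print(k,beaker(d,B[n]["D" if k=="A" else k],r,a,b))
    P=cloud(d)
    for nm,u in (("scene",[(404,310),(184,165),(425,195),(227,140)]),("side",[(314,150),(411,268),(235,200),(361,295)])):
        if nm==n: print([P[v,uu].round(3).tolist() for uu,v in u])
E
```

```text
scene
(array([0.62156659, 0.15834367]), (87.61245727539062, 87.8870849609375), 88.36870574951172)
(array([0.61829895, 0.05321945]), (87.8873519897461, 87.76661682128906), 88.33145904541016)
(array([ 0.61382013, -0.10342689]), (195.23953247070312, 88.08000183105469), 88.38990020751953)
(array([0.02084026, 0.01097388]), (199.0522003173828, 224.29595947265625), 22.876466751098633)
(array([ 0.14897903, -1.19936499]), (1056.249267578125, 103.63134765625), 0.05151298642158508)
C (array([ 0.44827114, -0.19873626]), 606, np.float64(0.0014789707749245))
B (array([ 0.43263183, -0.02354804]), 351, np.float64(0.0013823304089031771))
D (array([0.43009644, 0.15740061]), 454, np.float64(0.0014824306741674075))
A (array([0.42889422, 0.15875599]), 373, np.float64(0.000982331632717901))
[[0.684, 0.327, 0.085], [0.609, -0.322, 0.058], [0.35, 0.213, 0.04], [0.482, -0.294, 0.071]]
side
(array([ 0.61555121, -0.00274181]), (401.4517822265625, 87.16146850585938), 88.4243392944336)
(array([0.01624516, 1.2346969 ]), (117.22625732421875, 431.46783447265625), 86.60140991210938)
C (array([ 0.44825808, -0.19915725]), 606, np.float64(0.001644316071221369))
B (array([ 0.43292538, -0.02406408]), 259, np.float64(0.0016146813887679004))
D (array([0.42912522, 0.15701005]), 243, np.float64(0.002139298619413626))
A (array([0.42941239, 0.15883866]), 220, np.float64(0.001818314572492112))
[[0.64, 0.287, 0.055], [0.617, -0.317, 0.061], [0.312, 0.169, 0.046], [0.452, -0.344, 0.073]]
```

```bash
cat > go.py <<'E'
# usage: go.py x y grasp_z [closing-axis angle deg]: prints shift (cm) and turn in tool axes
import sys, numpy as np
from scipy.spatial.transform import Rotation as Ro
from bench import state
a=[float(v) for v in sys.argv[1:]]; s=state()
q=s["orientation"]; R=Ro.from_quat([q[1],q[2],q[3],q[0]])
th=np.deg2rad(a[3] if len(a)>3 else 0); y=np.array([np.cos(th),np.sin(th),0]);z=np.array([0,0,-1.])
T=Ro.from_matrix(np.stack([np.cross(y,z),y,z],1))
tgt=np.array([a[0],a[1],a[2]+.003])
print("cm",(R.inv().apply(tgt-s["eef_pos"])*100).round(2),"rot",(R.inv()*T).as_rotvec().round(3),"t",s["time"],"pos",s["eef_pos"].round(4))
E
python3 -m handwheel '[[[-10,-6.5,0],[0,0,0.1]],[[-13,-8.5,0],[0,0,0.2]],[[-16,-10.5,0],[0,0,0.3]],[[-19,-12.5,0],[0,0,0.4]],[[-22,-14.5,0],[0,0,0.5]],[[-25,-16.5,0],[0,0,0.6]],[[-28,-18.5,0],[0,0,0.7]],[[-31,-20.5,0],[0,0,0.8]],[[-34,-22,0],[0,0,0.9]],[[-34.4,-22.3,0],[0,0,1.0]],[[-34.4,-22.3,0],[0,0,1.1]],[[-34.4,-22.3,0],[0,0,1.2]],[[-34.4,-22.3,0],[0,0,1.2]],[[-34.4,-22.3,0],[0,0,1.2]],[[-34.4,-22.3,0],[0,0,1.2]]]' 100
python3 go.py .4296 .1572 .102 0
python3 - <<'E'
from h import *
from bench import viewer
d=viewer.snapshot("wrist");np.savez("w1.npz",**d);cv2.imwrite("pics/w1.png",d["image"][:,:,::-1])
print((-d["R"].T@d["t"]).round(3))
E
```

```text
time: 1.35
eef_pos: [0.4295, 0.1579, 0.2606]
orientation: [-0.0, 0.705, 0.709, -0.0]
contact_force: [0.8, 0.5, -0.2]
grip_width: 0.0885
grasp_force: 0.0
cm [-7.000e-02  1.000e-02  1.556e+01] rot [-0.     0.     0.005] t 1.35 pos [0.4295 0.1579 0.2606]
[0.429 0.24  0.386]
```

View pics/w1.png

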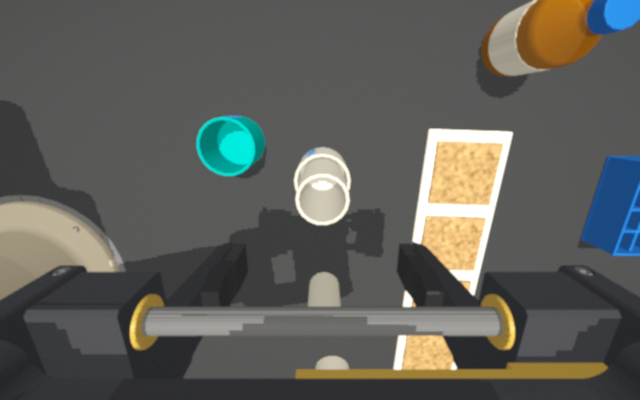

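The wrist view shows D's rim at (322,200) inside A's rim at about (322,178), centred between the fingers. The turquoise one at (232,145) and the bottle at (550,35) are clear of the gripper.

```bash

python3 -m handwheel '[[[-0.1,0,3],[0,0,0]],[[-0.1,0,6],[0,0,0]],[[-0.1,0,9],[0,0,0]],[[-0.1,0,11],[0,0,0]],[[-0.1,0,13],[0,0,0]],[[-0.1,0,14.5],[0,0,0]],[[-0.1,0,15.5],[0,0,0]],[[-0.1,0,15.5],[0,0,0]],[[-0.1,0,15.5],[0,0,0]]]' 100
python3 -m handwheel '[[[0,0,0],[0,0,0]],[[0,0,0],[0,0,0]],[[0,0,0],[0,0,0]],[[0,0,0],[0,0,0]],[[0,0,0],[0,0,0]],[[0,0,0],[0,0,0]],[[0,0,0],[0,0,0]],[[0,0,0],[0,0,0]]]' 40
python3 go.py .4296 .1572 .102 0
```

```text
time: 2.15
eef_pos: [0.4296, 0.1569, 0.1058]
orientation: [-0.0, 0.706, 0.708, -0.0]
contact_force: [1.0, -0.4, 0.4]
grip_width: 0.0882
grasp_force: 0.0
time: 2.82
eef_pos: [0.4298, 0.1567, 0.1059]
orientation: [0.0, 0.706, 0.708, 0.0]
contact_force: [-1.3, 0.1, 1.3]
grip_width: 0.0511
grasp_force: 30.0
cm [ 0.05 -0.02  0.09] rot [ 0.    -0.     0.002] t 2.8167 pos [0.4298 0.1567 0.1059]
```

```bash

python3 -m handwheel '[[[0,0,-0.5],[0,0,0]],[[0,0,-1.5],[0,0,0]],[[0,0,-3],[0,0,0]],[[0,0,-4.5],[0,0,0]],[[0,0,-6],[0,0,0]],[[0,0,-7.5],[0,0,0]],[[0,0,-9],[0,0,0]],[[0,0,-9.5],[0,0,0]],[[0,1,-9.5],[0,0,0]],[[0,3,-9.5],[0,0,0]],[[0,5,-9.5],[0,0,0]],[[0,7,-9.5],[0,0,0]],[[0,9,-9.5],[0,0,0]]]'
python3 - <<'E'
from h import *
from bench import viewer
d=viewer.snapshot("scene");cv2.imwrite("pics/s1.png",d["image"][100:320,150:500,::-1])
E
python3 go.py .6208 .1565 .1109 0
```

```text
time: 3.9
eef_pos: [0.5204, 0.1568, 0.2002]
orientation: [-0.0, 0.706, 0.708, -0.0]
contact_force: [0.4, 0.5, -0.0]
grip_width: 0.051
grasp_force: 30.0
cm [-0.    9.76  8.63] rot [0.001 0.    0.001] t 3.95 pos [0.5231 0.1564 0.2001]
```

View pics/s1.png

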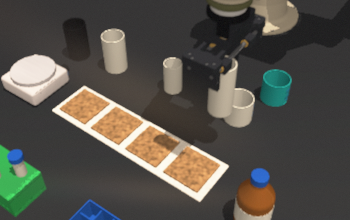

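The crop shows D out of A and in the gripper, and A still upright at (240,107).

```bash

python3 -m handwheel '[[[0,2,0],[0,0,0]],[[0,4,0],[0,0,0]],[[0,6,0],[0,0,0]],[[0,8,0],[0,0,0]],[[0,9.4,0],[0,0,0]],[[0,9.8,0],[0,0,0]],[[0,9.8,0],[0,0,0]],[[0,9.8,2],[0,0,0]],[[0,9.8,4],[0,0,0]],[[0,9.8,5.5],[0,0,0]],[[0,9.8,6.5],[0,0,0]],[[0,9.8,6.5],[0,0,0]],[[0,9.8,6.5],[0,0,0]]]'
python3 go.py .6208 .1565 .1109 0
```

```text
time: 5.03
eef_pos: [0.6174, 0.1572, 0.1361]
orientation: [-0.0, 0.706, 0.708, -0.0]
contact_force: [-0.2, 0.4, 0.1]
grip_width: 0.051
grasp_force: 30.0
cm [-0.07  0.34  2.22] rot [-0.     0.     0.002] t 5.0333 pos [0.6174 0.1572 0.1361]
```

```bash

python3 -m handwheel '[[[-0.05,0.35,0.6],[0,0,0]],[[-0.05,0.35,1.2],[0,0,0]],[[-0.05,0.35,1.7],[0,0,0]],[[-0.05,0.35,2.0],[0,0,0]],[[-0.05,0.35,2.25],[0,0,0]],[[-0.05,0.35,2.25],[0,0,0]],[[-0.05,0.35,2.25],[0,0,0]]]'
python3 -m handwheel '[[[0,0,0],[0,0,0]],[[0,0,0],[0,0,0]],[[0,0,0],[0,0,0]],[[0,0,0],[0,0,0]],[[0,0,0],[0,0,0]],[[0,0,0],[0,0,0]],[[0,0,-2],[0,0,0]],[[0,0,-5],[0,0,0]],[[0,0,-8],[0,0,0]],[[0,0,-11],[0,0,0]],[[0,0,-13],[0,0,0]],[[0,0,-13],[0,0,0]]]' 100
python3 go.py .448 -.199 .075 0
```

```text
time: 5.62
eef_pos: [0.6213, 0.1566, 0.1133]
orientation: [0.0, 0.706, 0.708, 0.0]
contact_force: [-0.1, -0.6, -0.3]
grip_width: 0.051
grasp_force: 30.0
time: 6.62
eef_pos: [0.6225, 0.1567, 0.2482]
orientation: [0.003, 0.706, 0.708, 0.003]
contact_force: [0.6, -0.8, 1.1]
grip_width: 0.088
grasp_force: 0.0
cm [-35.54 -17.66  16.86] rot [ 0.008 -0.001  0.002] t 6.6167 pos [0.6225 0.1567 0.2482]
```

```bash

python3 -m handwheel '[[[-3,-1.5,0],[0,0,0]],[[-6,-3,0],[0,0,0]],[[-9,-4.5,0],[0,0,0]],[[-12,-6,0],[0,0,0]],[[-15,-7.5,0],[0,0,0]],[[-18,-9,0],[0,0,0]],[[-21,-10.5,0],[0,0,0]],[[-24,-12,0],[0,0,0]],[[-27,-13.5,0],[0,0,0]],[[-30,-15,0],[0,0,0]],[[-33,-16.5,0],[0,0,0]],[[-35,-17.5,0],[0,0,0]],[[-35.5,-17.6,0],[0,0,0]],[[-35.5,-17.6,2],[0,0,0]],[[-35.5,-17.6,4],[0,0,0]],[[-35.5,-17.6,6],[0,0,0]],[[-35.5,-17.6,8],[0,0,0]],[[-35.5,-17.6,8],[0,0,0]]]' 100
python3 - <<'E'
from h import *
from bench import viewer
d=viewer.snapshot("scene");np.savez("s2.npz",**d);cv2.imwrite("pics/s2.png",d["image"][90:330,150:500,::-1])
print(beaker(d,(320,130,410,300),.026,.03,.12))
E
python3 go.py .448 -.199 .075 0
```

```text
time: 8.12
eef_pos: [0.4448, -0.197, 0.1595]
orientation: [-0.003, 0.706, 0.708, -0.0]
contact_force: [0.2, 0.7, -0.1]
grip_width: 0.0878
grasp_force: 0.0
(array([0.57358195, 0.14961376]), 1915, np.float64(0.0871566074913203))
cm [-0.16  0.27  8.37] rot [-0.003 -0.003  0.003] t 8.1667 pos [ 0.4455 -0.1976  0.1617]
```

View pics/s2.png

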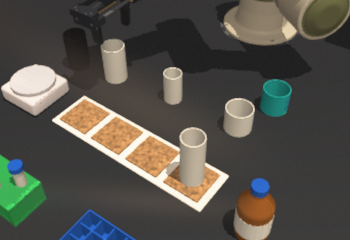

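D stands upright on mat 4, with its base at about crop (192,180), and A is empty at (239,118). I'll check D's centring from this frame while descending on C.

```bash

python3 -m handwheel '[[[-0.15,0.25,2],[0,0,0]],[[-0.15,0.25,4],[0,0,0]],[[-0.15,0.25,6],[0,0,0]],[[-0.15,0.25,7.5],[0,0,0]],[[-0.15,0.25,8.3],[0,0,0]],[[-0.15,0.25,8.3],[0,0,0]],[[-0.15,0.25,8.3],[0,0,0]]]' 100
python3 -m handwheel '[[[0,0,0],[0,0,0]],[[0,0,0],[0,0,0]],[[0,0,0],[0,0,0]],[[0,0,0],[0,0,0]],[[0,0,0],[0,0,0]],[[0,0,0],[0,0,0]],[[0,0,0],[0,0,0]]]' 45
python3 - <<'E'
from h import *
d=dict(np.load("s2.npz"));print(beaker(d,(326,215,360,278),.026,.04,.12)); print([m for m in mats(d) if m[0][0]>.5])
E
python3 go.py .6177 .0515 .086 0
```

```text
time: 8.75
eef_pos: [0.449, -0.2004, 0.0811]
orientation: [0.001, 0.706, 0.708, 0.0]
contact_force: [0.1, -0.4, 0.7]
grip_width: 0.0883
grasp_force: 0.0
time: 9.33
eef_pos: [0.4487, -0.2004, 0.0806]
orientation: [0.0, 0.706, 0.708, 0.0]
contact_force: [-1.2, 1.7, 5.2]
grip_width: 0.0598
grasp_force: 30.0
(array([0.62093591, 0.15703044]), 901, np.float64(0.0012207750073243296))
[(array([0.62153918, 0.1583251 ]), (87.63284301757812, 87.8785171508789), 88.22892761230469), (array([0.61827588, 0.05101263]), (94.34114837646484, 87.77533721923828), 88.39700317382812), (array([ 0.61384607, -0.10141058]), (199.04812622070312, 88.91007995605469), 88.02837371826172)]
cm [25.16 16.95 -0.84] rot [0.001 0.    0.002] t 9.3333 pos [ 0.4487 -0.2004  0.0806]
```

```bash

python3 -m handwheel '[[[0,0,-1],[0,0,0]],[[0,0,-3],[0,0,0]],[[0,0,-5],[0,0,0]],[[1.5,1,-6],[0,0,0]],[[3.6,2.4,-6],[0,0,0]],[[6,4,-6],[0,0,0]],[[8.4,5.6,-6],[0,0,0]],[[10.8,7.2,-6],[0,0,0]],[[13.2,8.8,-6],[0,0,0]],[[15.6,10.4,-6],[0,0,0]],[[18,12,-6],[0,0,0]],[[20.4,13.6,-6],[0,0,0]],[[22.8,15.2,-6],[0,0,0]],[[24.5,16.5,-6],[0,0,0]],[[25.1,16.9,-6],[0,0,0]],[[25.2,16.9,-5],[0,0,0]],[[25.2,16.9,-4],[0,0,0]],[[25.2,16.9,-3.5],[0,0,0]],[[25.2,16.9,-3.5],[0,0,0]],[[25.2,16.9,-3.5],[0,0,0]]]'
python3 go.py .6177 .0515 .0896 0
```

```text
time: 11.0
eef_pos: [0.6165, 0.0512, 0.1149]
orientation: [-0.0, 0.707, 0.707, -0.0]
contact_force: [-0.7, -0.2, -0.4]
grip_width: 0.0597
grasp_force: 30.0
cm [0.03 0.12 2.22] rot [-0.001 -0.     0.001] t 11.0 pos [0.6165 0.0512 0.1149]
```

Lower, release and raise.

```bash

python3 -m handwheel '[[[0,0.1,0.6],[0,0,0]],[[0,0.1,1.2],[0,0,0]],[[0,0.1,1.7],[0,0,0]],[[0,0.1,2.0],[0,0,0]],[[0,0.1,2.2],[0,0,0]],[[0,0.1,2.2],[0,0,0]],[[0,0.1,2.2],[0,0,0]]]'
python3 -m handwheel '[[[0,0,0],[0,0,0]],[[0,0,0],[0,0,0]],[[0,0,0],[0,0,0]],[[0,0,0],[0,0,0]],[[0,0,0],[0,0,0]],[[0,0,0],[0,0,0]],[[0,0,-2],[0,0,0]],[[0,0,-5],[0,0,0]],[[0,0,-8],[0,0,0]],[[0,0,-11],[0,0,0]],[[0,0,-12],[0,0,0]],[[0,0,-12],[0,0,0]]]' 100
python3 go.py .4328 -.0238 .058 0
```

```text
time: 11.58
eef_pos: [0.618, 0.0521, 0.0933]
orientation: [0.0, 0.706, 0.708, 0.0]
contact_force: [0.9, 0.3, -0.7]
grip_width: 0.0599
grasp_force: 30.0
time: 12.58
eef_pos: [0.6188, 0.052, 0.2158]
orientation: [0.002, 0.706, 0.708, 0.002]
contact_force: [0.4, 1.1, 0.2]
grip_width: 0.0877
grasp_force: 0.0
cm [ -7.53 -18.69  15.39] rot [0.005 0.001 0.002] t 12.5833 pos [0.6188 0.052  0.2158]
```

```bash

python3 -m handwheel '[[[-0.8,-2,0],[0,0,0]],[[-2,-5,0],[0,0,0]],[[-3.2,-8,0],[0,0,0]],[[-4.4,-11,0],[0,0,0]],[[-5.6,-14,0],[0,0,0]],[[-6.8,-17,0],[0,0,0]],[[-7.5,-18.6,0],[0,0,0]],[[-7.5,-18.6,3],[0,0,0]],[[-7.5,-18.6,6],[0,0,0]],[[-7.5,-18.6,8],[0,0,0]],[[-7.5,-18.6,8],[0,0,0]],[[-7.5,-18.6,8],[0,0,0]]]' 100
python3 go.py .4328 -.0238 .058 0
```

```text
time: 13.58
eef_pos: [0.4313, -0.0231, 0.1321]
orientation: [-0.002, 0.706, 0.708, -0.001]
contact_force: [0.8, 0.1, 1.2]
grip_width: 0.0883
grasp_force: 0.0
cm [-0.08  0.17  7.11] rot [-0.003 -0.001  0.002] t 13.5833 pos [ 0.4313 -0.0231  0.1321]
```

```bash

python3 -m handwheel '[[[-0.1,0.15,2],[0,0,0]],[[-0.1,0.15,4],[0,0,0]],[[-0.1,0.15,5.5],[0,0,0]],[[-0.1,0.15,6.7],[0,0,0]],[[-0.1,0.15,7.1],[0,0,0]],[[-0.1,0.15,7.1],[0,0,0]],[[-0.1,0.15,7.1],[0,0,0]]]' 100
python3 -m handwheel '[[[0,0,0],[0,0,0]],[[0,0,0],[0,0,0]],[[0,0,0],[0,0,0]],[[0,0,0],[0,0,0]],[[0,0,0],[0,0,0]],[[0,0,0],[0,0,0]],[[0,0,0],[0,0,0]],[[0,0,0],[0,0,0]]]' 30
python3 go.py .6147 -.0535 .069 0
```

```text
time: 14.17
eef_pos: [0.4341, -0.0244, 0.0631]
orientation: [0.001, 0.706, 0.708, 0.0]
contact_force: [-0.6, 0.2, 0.3]
grip_width: 0.088
grasp_force: 0.0
time: 14.83
eef_pos: [0.4336, -0.0243, 0.0623]
orientation: [0.0, 0.706, 0.708, -0.0]
contact_force: [-0.2, -0.5, 1.0]
grip_width: 0.0448
grasp_force: 30.2
cm [-2.95 18.1  -0.97] rot [0.    0.    0.002] t 14.8333 pos [ 0.4336 -0.0243  0.0623]
```

```bash

python3 -m handwheel '[[[0,0,-1],[0,0,0]],[[0,0,-3],[0,0,0]],[[0,0,-5],[0,0,0]],[[-0.3,2,-5],[0,0,0]],[[-0.8,5,-5],[0,0,0]],[[-1.3,8,-5],[0,0,0]],[[-1.8,11,-5],[0,0,0]],[[-2.3,14,-5],[0,0,0]],[[-2.8,16.5,-5],[0,0,0]],[[-2.9,18,-5],[0,0,0]],[[-2.9,18.1,-4],[0,0,0]],[[-2.9,18.1,-3.2],[0,0,0]],[[-2.9,18.1,-3.2],[0,0,0]],[[-2.9,18.1,-3.2],[0,0,0]]]'
python3 go.py .6147 -.0535 .0713 0
```

```text
time: 16.0
eef_pos: [0.6134, -0.0526, 0.0934]
orientation: [-0.001, 0.706, 0.708, -0.001]
contact_force: [-0.0, 0.1, -0.5]
grip_width: 0.0451
grasp_force: 30.2
cm [-0.09  0.13  1.91] rot [-0.002 -0.001  0.002] t 16.0 pos [ 0.6134 -0.0526  0.0934]
```

```bash

python3 -m handwheel '[[[-0.1,0.1,0.6],[0,0,0]],[[-0.1,0.1,1.2],[0,0,0]],[[-0.1,0.1,1.6],[0,0,0]],[[-0.1,0.1,1.9],[0,0,0]],[[-0.1,0.1,1.9],[0,0,0]],[[-0.1,0.1,1.9],[0,0,0]]]'
python3 -m handwheel '[[[0,0,0],[0,0,0]],[[0,0,0],[0,0,0]],[[0,0,0],[0,0,0]],[[0,0,0],[0,0,0]],[[0,0,0],[0,0,0]],[[0,0,0],[0,0,0]],[[0,0,-2],[0,0,0]],[[0,0,-5],[0,0,0]],[[0,0,-8],[0,0,0]],[[0,0,-11],[0,0,0]],[[0,0,-12],[0,0,0]],[[0,0,-12],[0,0,0]]]' 100
python3 - <<'E'
from h import *
from bench import viewer
for n,A,T in(("scene",(372,185,407,232),(410,165,445,210)),("side",(255,172,288,212),(220,180,250,215))):
    d=viewer.snapshot(n);np.savez(n+"3.npz",**d);print(n,beaker(d,A,.033,.015,.055))
    P=cloud(d)[T[1]:T[3],T[0]:T[2]];H=hsv(d)[T[1]:T[3],T[0]:T[2]]
    q=P[cv2.inRange(H,(80,100,60),(100,255,255))>0]; print("turq",q.min(0),q.max(0))
E
python3 go.py .429 .1588 .040 45
```

```text
time: 16.5
eef_pos: [0.6156, -0.0539, 0.0751]
orientation: [-0.0, 0.706, 0.708, -0.0]
contact_force: [-0.0, 0.8, -0.5]
grip_width: 0.0451
grasp_force: 30.2
time: 17.5
eef_pos: [0.6165, -0.0541, 0.1977]
orientation: [0.002, 0.706, 0.708, 0.001]
contact_force: [0.8, -1.3, 0.6]
grip_width: 0.0879
grasp_force: 0.0
scene (array([0.43033217, 0.15964854]), 636, np.float64(0.0017126671204250612))
turq [ 0.20872536  0.13850549 -0.00297564] [1.11005266 0.46241909 0.75189088]
side (array([0.42873367, 0.15812329]), 348, np.float64(0.0022542097148278433))
turq [ 0.00876828 -1.00649961 -0.00355097] [0.37271463 0.31332304 1.02862962]
cm [ 21.29 -18.56  15.12] rot [-0.001 -0.001 -0.783] t 17.6 pos [ 0.6152 -0.0538  0.1938]
```

```bash

python3 -m handwheel '[[[1,-1,0],[0,0,-0.05]],[[3,-2.6,0],[0,0,-0.12]],[[5,-4.4,0],[0,0,-0.2]],[[7,-6.1,0],[0,0,-0.28]],[[9,-7.9,0],[0,0,-0.36]],[[11,-9.6,0],[0,0,-0.44]],[[13,-11.3,0],[0,0,-0.52]],[[15,-13,0],[0,0,-0.6]],[[17,-14.8,0],[0,0,-0.68]],[[19,-16.5,0],[0,0,-0.75]],[[20.8,-18.1,0],[0,0,-0.78]],[[21.3,-18.5,1],[0,0,-0.78]],[[21.3,-18.5,4],[0,0,-0.78]],[[21.3,-18.5,7],[0,0,-0.78]],[[21.3,-18.5,8],[0,0,-0.78]],[[21.3,-18.5,8],[0,0,-0.78]],[[21.3,-18.5,8],[0,0,-0.78]]]' 100
python3 - <<'E'
from h import *
from bench import viewer
d=viewer.snapshot("wrist");cv2.imwrite("pics/w2.png",d["image"][:,:,::-1])
E
python3 go.py .4296 .1589 .040 45
```

```text
time: 19.02
eef_pos: [0.4296, 0.1586, 0.1141]
orientation: [-0.001, 0.384, 0.923, -0.001]
contact_force: [0.7, -0.1, 0.2]
grip_width: 0.0882
grasp_force: 0.0
cm [ 0.05 -0.02  7.2 ] rot [-0.001 -0.001 -0.004] t 19.0667 pos [0.4302 0.1586 0.115 ]
```

View pics/w2.png

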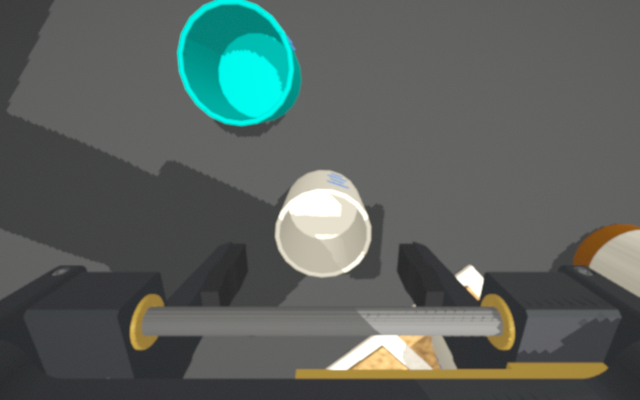

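A is centred at (323,232) between the fingers (inner edges at about 246 and 398), and the turquoise one at (240,65) is clear.

```bash

python3 -m handwheel '[[[0,0,2],[0,0,0]],[[0,0,4],[0,0,0]],[[0,0,5.5],[0,0,0]],[[0,0,6.7],[0,0,0]],[[0,0,7.2],[0,0,0]],[[0,0,7.2],[0,0,0]],[[0,0,7.2],[0,0,0]]]' 100
python3 -m handwheel '[[[0,0,0],[0,0,0]],[[0,0,0],[0,0,0]],[[0,0,0],[0,0,0]],[[0,0,0],[0,0,0]],[[0,0,0],[0,0,0]],[[0,0,0],[0,0,0]],[[0,0,0],[0,0,0]]]' 50
python3 go.py .45 -.13 .15 0
```

```text
time: 19.65
eef_pos: [0.4307, 0.1587, 0.0439]
orientation: [0.0, 0.384, 0.923, 0.0]
contact_force: [-0.2, 0.9, -0.5]
grip_width: 0.0883
grasp_force: 0.0
time: 20.23
eef_pos: [0.4305, 0.1587, 0.0436]
orientation: [0.0, 0.384, 0.923, 0.0]
contact_force: [-1.3, -0.3, 5.3]
grip_width: 0.064
grasp_force: 30.0
cm [-21.87 -18.95 -10.94] rot [0.001 0.    0.782] t 20.2333 pos [0.4305 0.1587 0.0436]
```

```bash

python3 -m handwheel '[[[0,0,-1],[0,0,0]],[[0,0,-3],[0,0,0]],[[0,0,-6],[0,0,0]],[[0,0,-8.5],[0,0,0]],[[-1.7,-1.5,-10],[0,0,0.05]],[[-3.4,-3,-11],[0,0,0.12]],[[-5.1,-4.4,-11],[0,0,0.19]],[[-6.8,-5.9,-11],[0,0,0.26]],[[-8.5,-7.4,-11],[0,0,0.33]],[[-10.2,-8.8,-11],[0,0,0.4]],[[-11.9,-10.3,-11],[0,0,0.47]],[[-13.6,-11.8,-11],[0,0,0.54]],[[-15.3,-13.2,-11],[0,0,0.61]],[[-17,-14.7,-11],[0,0,0.68]],[[-18.7,-16.2,-11],[0,0,0.74]],[[-20.4,-17.7,-11],[0,0,0.78]],[[-21.6,-18.7,-11],[0,0,0.78]],[[-21.9,-19,-11],[0,0,0.78]],[[-21.9,-19,-11],[0,0,0.78]]]'
python3 go.py .6116 -.1585 .0526 0
```

```text
time: 21.82
eef_pos: [0.4496, -0.1311, 0.1535]
orientation: [-0.0, 0.707, 0.707, 0.0]
contact_force: [-0.3, 1.0, -1.6]
grip_width: 0.0642
grasp_force: 30.0
cm [-2.75 16.19  9.79] rot [ 0.    -0.     0.001] t 21.8167 pos [ 0.4496 -0.1311  0.1535]
```

```bash

python3 -m handwheel '[[[-0.4,2,0],[0,0,0]],[[-0.8,5,0],[0,0,0]],[[-1.3,8,0],[0,0,0]],[[-1.9,11,0],[0,0,0]],[[-2.4,14,0],[0,0,0]],[[-2.7,16,0],[0,0,0]],[[-2.7,16.2,2],[0,0,0]],[[-2.7,16.2,4],[0,0,0]],[[-2.7,16.2,6],[0,0,0]],[[-2.7,16.2,7.5],[0,0,0]],[[-2.7,16.2,7.5],[0,0,0]],[[-2.7,16.2,7.5],[0,0,0]]]'
python3 go.py .6116 -.1585 .0526 0
```

```text
time: 22.82
eef_pos: [0.6117, -0.1561, 0.0783]
orientation: [-0.001, 0.706, 0.708, -0.0]
contact_force: [-0.6, -0.1, 0.9]
grip_width: 0.0638
grasp_force: 30.0
cm [-0.24 -0.01  2.27] rot [-0.001 -0.001  0.003] t 22.8167 pos [ 0.6117 -0.1561  0.0783]
```

```bash

python3 -m handwheel '[[[-0.1,0,0.6],[0,0,0]],[[-0.15,0,1.2],[0,0,0]],[[-0.15,0,1.7],[0,0,0]],[[-0.15,0,2.0],[0,0,0]],[[-0.15,0,2.2],[0,0,0]],[[-0.15,0,2.2],[0,0,0]],[[-0.15,0,2.2],[0,0,0]]]'
python3 -m handwheel '[[[0,0,0],[0,0,0]],[[0,0,0],[0,0,0]],[[0,0,0],[0,0,0]],[[0,0,0],[0,0,0]],[[0,0,0],[0,0,0]],[[0,0,0],[0,0,0]],[[0,0,-2],[0,0,0]],[[0,0,-5],[0,0,0]],[[0,0,-8],[0,0,0]],[[0,0,-11],[0,0,0]],[[0,0,-14],[0,0,0]],[[0,-4,-16],[0,0,0]],[[0,-8,-16],[0,0,0]],[[0,-12,-16],[0,0,0]],[[0,-15,-16],[0,0,0]],[[0,-18,-16],[0,0,0]],[[0,-20,-16],[0,0,0]],[[0,-20,-16],[0,0,0]]]' 100
python3 - <<'E'
from h import *
from bench import viewer
for n in("scene","side"):
    d=viewer.snapshot(n);np.savez(n+"4.npz",**d);cv2.imwrite(f"pics/{n}4.png",d["image"][100:320,150:500,::-1])
    K,R,t=d["mtx"],d["R"],d["t"]
    for k,x,y,h,r in(("D",.6208,.1565,.122,.026),("C",.6177,.0515,.102,.03),("B",.6147,-.0535,.082,.023),("A",.6116,-.1585,.062,.033)):
        p=np.array([[x+a,y+b,z] for a in(-r,r) for b in(-r,r) for z in(.011,.011+h)])
        q=p@R.T+t;q=(q/q[:,2:])@K.T; a=q.min(0).astype(int)-2;b=q.max(0).astype(int)+3
        c,m,e=beaker(d,(a[0],a[1],b[0],b[1]),r,.025,h-.003); print(n,k,((c-[x,y])*1000).round(1),m,e.round(4))
E
```

```text
time: 23.4
eef_pos: [0.6119, -0.1588, 0.0563]
orientation: [0.0, 0.706, 0.708, 0.0]
contact_force: [0.8, -0.6, -0.1]
grip_width: 0.0642
grasp_force: 30.0
time: 24.9
eef_pos: [0.4094, -0.1589, 0.2165]
orientation: [-0.0, 0.707, 0.707, -0.0]
contact_force: [-0.1, -0.5, 0.2]
grip_width: 0.088
grasp_force: 0.0
scene D [0.1 0.4] 988 0.0012
scene C [0.2 2.3] 906 0.0014
scene B [ 0.4 -0.2] 463 0.0042
scene A [0.5 0.4] 623 0.0136
side D [-1.3  1.1] 97 0.0017
side C [-1.5 -0.4] 265 0.0349
side B [0.7 0.3] 376 0.0186
side A [-0.7  1.7] 426 0.0099
```

View pics/scene4.png

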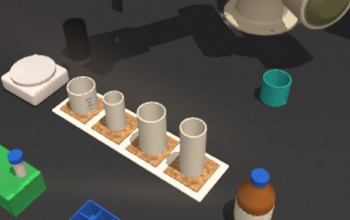

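View pics/side4.png

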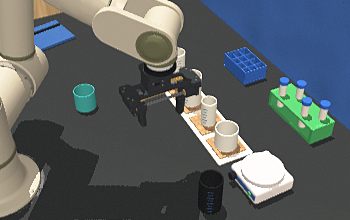

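All four beakers stand upright on their mats, at about crop (82,97), (115,112), (151,130) and (192,150) in the scene view. Each is within about 2 mm of centre, and the bottle is still at (257,205). The gripper is open and clear.

```bash
python3 -c "
from bench import env
print(env.finish_job())"
```

```text
the job is handed in; nothing more can be done
None
```

The job is handed in: the four beakers stand upright on their mats, about 2 mm or less from centre by my measurements, shortest next to the stirrer and tallest at the far end; D is out of A, and the bottle was left where it stood.

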